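# Rock a rusted wing knob free and take out the wheel hub

### The arm

A 6-joint arm with a two-finger parallel gripper is mounted at the origin on the work surface. World frame = base frame: x ahead of the robot, y to its left, z up, the work surface at z = 0. Lengths are in m, angles in rad, forces in N, time in s.
With the tool pointing down it reaches from about 0.375 to 0.925 m from the base axis. Payload 5.7 kg.
Tool frame: the origin (TCP) lies between the finger pads; the fingertips stand 17 mm ahead of it and the grasp point (between the pads) lies 2 mm behind it (robot.finger_overhang is the distance from the TCP to the fingertips, in m); z points along the fingers, y is the direction in which the jaws open and shut (so a half turn about z gives the same grasp; the last joint's range is limited). The gripper opens to 85 mm and grips with 20 to 120 N. Pads are 22 mm wide; open, the fingers measure 114 mm over their backs; the gripper's body (76 mm by 85 mm) begins 54 mm behind the grasp point. The pads swing forward as they close: fully open they stand 13 mm farther back than shut.
Start: joints at [1.077, 0.359, 1.51, -0, 1.272, -0.115], TCP at [0.222, 0.557, 0.248] pointing down, gripper open.
Joint ranges: [-2.97, 2.97], [-1.01, 2.36], [0.21, 2.38], [-0.96, 4.11], [0.2, 2.71], [-2.98, 2.98]. Speed limits (rad/s): [2.39, 2.39, 3.14, 3.14, 3.14, 3.14].

### API

Orientations are given as a unit quaternion [x, y, z, w].
In Python, from workcell import robot gives the robot as it stands. The module is installed in compiled form; this text tells all that it offers.
- The arm moves only by the tool jog_arm, never from a script. Its argument "rows" is a list of rows, each a list of 7 numbers: the gripper command: -1 is fully open, 1 is shut, values between are in proportion, then the shift along the tool's x, y, z in mm, then the turn, a rotation vector about the tool's x, y, z in degrees. In form: [[claw, tx, ty, tz, rx, ry, rz], ...]. A call has 1 to 8 rows; each row is the pose to reach, as a shift and turn from the pose commanded when the call began, along the tool's axes at that moment; what a row does not reach only later rows make up. A row lasts 1/10 s, in which the tool goes at most 50 mm and 8.59 degrees, less where a joint would pass 70% of its speed; a pose out of reach is approached as far as the arm can. A call with a gripper value outside its range is refused whole. The fingers move at their own pace and stop on an object; the grip force is fixed at half the most. Time passes only in rows, so rows that repeat a pose let the fingers close. It gives the time, the measured TCP pose, the force and the opening at its end, in the units of the state.
- robot.get_obs(): the state, without advancing time (a new reading comes with each control period).
- robot.read_camera(name): name is "scene" or "top" or "wrist"; returns (picture, depth): 420x560x3 uint8, blue, green, red; 420x560 float32, m along the optical axis (not along the pixel's ray), 0 where there is no reading.
- robot.camera_info(name): a dict with "fx", "fy", "cx", "cy" (pixels), "k1" (the pictures are not rectified: a ray, as slopes to the right and down, at radius r is drawn at 1 + k1 r^2 times it, then the intrinsics apply), "rvec" (rotation vector, rad) and "tvec" (3), from world to camera coordinates, as OpenCV has them; the wrist camera has in their place "T_tool_cam" (4x4, takes a point from camera to tool coordinates, whose origin is the TCP and whose axes are the flange's). Camera axes: x right, y down, z forward; pixel columns grow to the right and rows downward; lengths in m; the calibration is good to about 2 mm. A picture is of the moment at which its call begins: read the wrist's pose just before it. camera_info takes no time and is no camera call.
- robot.job_done(): hands the job in, once; it reports no verdict.
The state is a dict: "t": time; "q": joint angles; "qvel": joint speeds; "joint_torque": joint torques, N m; "tool_pos": TCP position; "ee_rot": TCP orientation; "wrist_force": force on the tool from outside, world axes, zero at the start; "moment": the same for the moment, N m; "grip_width": finger opening in m.
Only numpy, scipy, OpenCV 4.12 (cv2) and the standard library are available. Lean on these libraries where they do the work, as an engineer would, in place of code of your own. Each camera call takes 0.05 s, during which the arm holds its last target.

### The job

The wing knob that locks the steel keeper over the bicycle hub in the blue repair stand is rusted tight. Rock the knob gently back and forth in small arcs, reversing each time it binds and never wringing the lightly locked stand round on its foot, until it breaks free, then turn it about a quarter turn counter-clockwise (seen from above) so that the keeper is well clear, and leave it there. Lift the hub out and stand it upright on the floor of the red tray, leaving the oil bottle, spanner and sprocket where they are.

Things in the scene. Friction and masses are not known exactly. Their poses are not given: they have to be found in the camera images.
- wing_knob (a joint): Angle (rad) of the rusty brown wing knob on top of the blue stand, counter-clockwise from above, about 0 at the start, end stop 1.6. Turning always takes about 0.2 N m. While seized it moves only between two hard rust stops 0.66 rad apart, each 0.09 to 0.57 from 0 (unknown beforehand). Pushing harder there does nothing: reverse instead. Four or five strokes free it.
- rust (a point): Centre of the blue housing, 48 mm above the bench, hiding four rust ledges that yield in turn: the 1st when the knob is held for 0.3 s in the last 0.06 rad before the clockwise stop, the 2nd likewise at the counter-clockwise stop, and so on alternately. After the 4th, at the counter-clockwise stop, the knob turns on past that stop to 1.6 rad.
- knob_grip (a point): Point on the vertical axis of knob and swivel, in the middle of the knob's wing, 125 mm above the bench. The wing is a flat upright plate 52 mm long along this point's x, 13 mm thick along its y, reaching 18 mm above and below the point; z up. The flat top of the blue housing (92 mm across) is 40 mm below the point.
- keeper_end (a point): Middle of the outer end of the keeper, a 7 mm thick steel bar with an arc-shaped head (70 mm outer radius about the knob's axis, 0.5 rad to either side) that turns with the knob and points along the wing's y, top 95 mm above the bench. At the start its head lies over the hub's flange; it clears the flange once the knob is beyond 0.8 rad.
- swivel (a joint): Angle (rad) of the blue stand on its round dark foot, 0 at the start, about the vertical axis of the knob. Friction holds the stand up to about 0.5 N m; more torque wrings it round. It must stay within 0.05.
- foot: The stand's fixed dark steel foot, a disc 150 mm across and 12 mm thick; origin at the centre of its underside on the bench, on the knob's axis. The hub's socket lies 87 mm along its +y.
- hub: Loose bright aluminium bicycle hub, 0.3 kg, upright; origin at the centre of its underside, z along its axis, up. From below: barrel 30 mm across, 30 mm high; flange 52 mm across, 6 mm thick; spindle 22 mm across up to 80 mm; thin end to 88 mm. At the start it stands loosely in a blue socket, its underside 50 mm above the bench.
- hub_grip (a point): Point on the hub's axis, 61 mm above its underside, in the middle of the 22 mm spindle: where to grip it.
- socket (a point): Centre of the mouth of the hub's blue socket, 34 mm wide, 24 mm deep, 74 mm above the bench; carried by the stand. The keeper, 2 mm above the hub's flange, stops the hub from being lifted until the knob is turned.
- tray: Fixed red open tray 170 mm (its x) by 140 mm (its y), 32 mm high, walls 4 mm, floor 4 mm thick; origin at the centre of its underside on the bench.
- oil_bottle: Yellow oil bottle with red cap, 52 mm across, 130 mm tall, standing; origin at the centre of its underside. Leave alone.
- spanner: Steel spanner lying on the bench, about 160 mm long along its x; origin under its middle. Leave alone.
- chainring_cog: Dark steel sprocket lying flat, 72 mm across, 14 mm high; origin at the centre of its underside. Leave alone.

How it is judged:
On the way, in this order (a step that is already met when the one before it is completed fails the run):
1. the knob is free and turned counter-clockwise by at least 0.9 rad while the hub is still in its socket (value of joint wing_knob above 0.9 rad and distance of hub from where it was at the start of the episode below 0.02 m), for 0.2 s.
2. the hub is lifted out of its socket (height (world z) of hub above 0.078 m), for 0.05 s.
At the end, for the whole second after the job is handed in: The hub stands upright (within 0.15 rad) and at rest on the tray's floor, its axis inside the tray's walls (within 70 mm of its centre along x, 55 mm along y, underside less than 12 mm above the tray's underside); the knob stands at 0.9 rad or more (value of joint wing_knob above 0.9 rad and x of hub in the frame of tray between -0.07 and 0.07 m and y of hub in the frame of tray between -0.055 and 0.055 m and z of hub in the frame of tray below 0.012 m and angle between hub's own z axis and vertical below 0.15 rad and linear speed of hub below 0.02 m/s); the robot touches nothing.
It fails at once if the stand is wrung round on its foot by more than 0.05 rad (value of joint swivel above 0.05 rad or value of joint swivel below -0.05 rad).
It fails at once if the oil bottle, spanner or sprocket is moved by more than 25 mm (distance of any of oil_bottle, spanner, chainring_cog from where it was at the start of the episode above 0.025 m).
It also fails if it takes over 72 s, if anything falls off the work surface, if the arm or the gripper's body presses on something with over 40 N, if the wrist force passes 120 N, or if a joint passes its speed limit or range.

## Working session

There is one attempt and no reset: what is moved stays moved. The work goes in short steps, Python scripts to look and compute and a tool call to move; the robot and the scene stay as the last step left them, time stands still between calls to the robot, and variables do not carry over. Pictures are saved under pics/ and viewed, and the job is handed in when it is done.

Besides the shell and the picture viewer there is one more tool, called after "Emit:" as name(argument=value, ...), one argument or row to a line, values as JSON. jog_arm: Moves the arm, as the interface text tells. Its arguments: {"type":"object","properties":{"rows":{"type":"array"}},"required":["rows"]}

```bash
mkdir -p pics; cat > h.py <<'E'
import numpy as np, cv2
from workcell import robot
from scipy.spatial.transform import Rotation as R
def cam(name):
    o=robot.get_obs() if name=="wrist" else None
    p,d=robot.read_camera(name); c=robot.camera_info(name)
    if name=="wrist":
        T=np.eye(4);T[:3,:3]=R.from_quat(o["ee_rot"]).as_matrix();T[:3,3]=o["tool_pos"]
        Twc=T@np.array(c["T_tool_cam"])
    else:
        Rm=cv2.Rodrigues(np.array(c["rvec"],float))[0];Twc=np.eye(4);Twc[:3,:3]=Rm.T;Twc[:3,3]=-Rm.T@np.array(c["tvec"],float).ravel()
    return p,d,c,Twc
def slopes(c,uv):
    uv=np.asarray(uv,float).reshape(-1,1,2);K=np.array([[c["fx"],0,c["cx"]],[0,c["fy"],c["cy"]],[0,0,1]])
    return cv2.undistortPoints(uv,K,np.array([c["k1"],0,0,0,0.])).reshape(-1,2)
def plane(c,T,uv,z):
    s=slopes(c,uv);d=np.c_[s,np.ones(len(s))]@T[:3,:3].T
    o=T[:3,3];return o+d*((z-o[2])/d[:,2])[:,None]
def cloud(d,c,T):
    h,w=d.shape;u,v=np.meshgrid(np.arange(w),np.arange(h))
    s=slopes(c,np.c_[u.ravel(),v.ravel()]);z=d.ravel()[:,None]
    P=np.c_[s*z,z]@T[:3,:3].T+T[:3,3];P[d.ravel()==0]=np.nan
    return P.reshape(h,w,3)
E
python3 - <<'E'
from h import *
for n in ["scene","top","wrist"]:
    p,d,c,T=cam(n);cv2.imwrite(f"pics/{n}0.png",p);np.savez(f"{n}0.npz",p=p,d=d,T=T);print(n,c,T.round(3).tolist())
o=robot.get_obs();print(o["tool_pos"],o["ee_rot"],R.from_quat(o["ee_rot"]).as_matrix().round(3),o["t"],o["grip_width"],robot.finger_overhang)
E
```

```text
scene {'fx': 393.4833294116338, 'fy': 393.4833294116338, 'cx': 279.03472210974786, 'cy': 211.15504736904552, 'k1': -0.014242490528172577, 'rvec': array([ 0.82114954,  2.52765834, -1.13820008]), 'tvec': array([ 0.47691352, -0.12863684,  1.270081  ])} [[-0.81, 0.391, -0.437, 0.991], [0.586, 0.536, -0.607, 0.561], [-0.003, -0.748, -0.664, 0.748], [0.0, 0.0, 0.0, 1.0]]
top {'fx': 387.40858521119657, 'fy': 387.40858521119657, 'cx': 287.1445109795686, 'cy': 209.0493034596417, 'k1': -0.10001460388982085, 'rvec': array([ 2.16128889, -2.18494083,  0.11389092]), 'tvec': array([-0.02005449,  0.54863303,  0.89476258])} [[-0.011, -0.995, 0.099, 0.457], [-1.0, 0.011, -0.006, -0.02], [0.005, -0.099, -0.995, 0.945], [0.0, 0.0, 0.0, 1.0]]
wrist {'fx': 312.2475847198491, 'fy': 312.2475847198491, 'cx': 283.5876104013492, 'cy': 205.6342258422855, 'k1': -0.057054159663484295, 'T_tool_cam': array([[-8.20585465e-04, -9.55588062e-01, -2.94704569e-01,
         7.41407385e-02],
       [ 9.99998960e-01, -1.13354305e-03,  8.91114767e-04,
         9.64359335e-04],
       [-1.18559895e-03, -2.94703531e-01,  9.55587999e-01,
        -1.25474251e-01],
       [ 0.00000000e+00,  0.00000000e+00,  0.00000000e+00,
         1.00000000e+00]])} [[0.371, 0.888, 0.273, 0.153], [0.929, -0.354, -0.11, 0.585], [-0.001, 0.295, -0.956, 0.373], [0.0, 0.0, 0.0, 1.0]]
[0.22163328 0.55701858 0.24761002] [ 1.88256785e-01  9.82119563e-01 -7.03465807e-04 -2.28886762e-04] [[-0.929  0.37  -0.001]
 [ 0.37   0.929 -0.001]
 [ 0.    -0.001 -1.   ]] 0.15 0.08556992096814879 0.017
```

View pics/scene0.png

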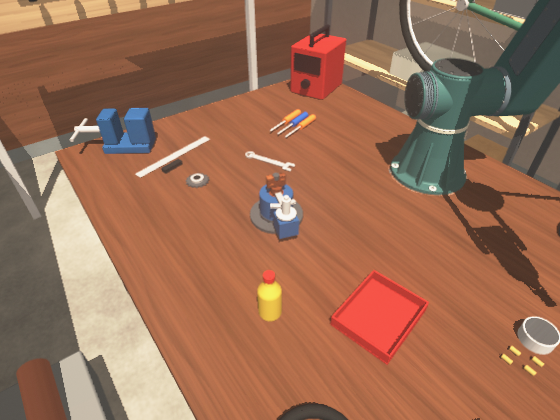

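View pics/top0.png

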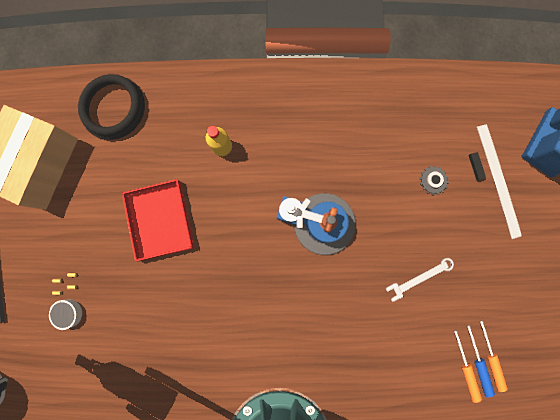

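The top view shows the foot disc at about (325,222), the rusty knob (330,218), the hub (290,209), the tray (158,220), the bottle (218,142), the sprocket (435,180) and the spanner (420,280). The scene view agrees.

```bash
python3 - <<'E'
from h import *
for n in ["top","scene"]:
    f=np.load(n+"0.npz");p,d,T=f["p"],f["d"],f["T"];c=robot.camera_info(n);P=cloud(d,c,T)
    hsv=cv2.cvtColor(p,cv2.COLOR_BGR2HSV);z=P[...,2];r=np.s_[:]
    near=(np.abs(P[...,0]-0.45)<.15)&(np.abs(P[...,1]+.1)<.16)
    def rep(m,l):
        q=P[m];print(n,l,m.sum(),np.median(q,0).round(4) if len(q) else '',(q.min(0).round(3),q.max(0).round(3)) if len(q) else '')
    H,S,V=hsv[...,0],hsv[...,1],hsv[...,2]
    rep(near&(z>.115),"z>.115")
    m=near&(z>.11)&(S>100);rep(m,"knob")
    if m.sum()>5:
        q=P[m][:,:2];print(cv2.minAreaRect(q.astype(np.float32)))
    rep(near&(z>.128)&(S<70),"hubtop")
    m=near&(z>.09)&(z<.1)&(S<60);rep(m,"keeper/flange")
    m=near&(z>.006)&(z<.02)&(S<90)&(V<130);rep(m,"foot")
    q=P[m][:,:2]; print(cv2.minEnclosingCircle(q.astype(np.float32)))
    m=((H<6)|(H>174))&(S>170)&(V>90)&(P[...,1]>.15)&(z>.02)&(z<.045)&(P[...,0]<.6)
    rep(m,"trayrim");print(cv2.minAreaRect(P[m][:,:2].astype(np.float32)))
p=cv2.resize(np.load("top0.npz")["p"][180:270,260:380],None,fx=6,fy=6,interpolation=cv2.INTER_CUBIC);cv2.imwrite("pics/t1.png",p)
p=cv2.resize(np.load("scene0.npz")["p"][165:245,230:320],None,fx=7,fy=7,interpolation=cv2.INTER_CUBIC);cv2.imwrite("pics/s1.png",p)
E
```

```text
top z>.115 278 [ 0.5242 -0.1119  0.1395] (array([ 0.488, -0.13 ,  0.115]), array([ 0.551, -0.025,  0.147]))
top knob 119 [ 0.5072 -0.1159  0.1403] (array([ 0.488, -0.13 ,  0.11 ]), array([ 0.538, -0.104,  0.146]))
((0.5129027962684631, -0.11754757910966873), (0.015902850776910782, 0.051567111164331436), 72.07119750976562)
top hubtop 133 [ 0.534  -0.0421  0.1372] (array([ 0.488, -0.13 ,  0.128]), array([ 0.551, -0.025,  0.147]))
top keeper/flange 313 [ 0.5261 -0.0653  0.094 ] (array([ 0.502, -0.102,  0.09 ]), array([ 0.564, -0.025,  0.099]))
top foot 430 [ 0.4829 -0.1577  0.0109] (array([ 0.443, -0.188,  0.007]), array([ 0.586, -0.044,  0.019]))
((0.5138870477676392, -0.11563030630350113), 0.07403164356946945)
top trayrim 384 [0.4945 0.2725 0.0302] (array([0.43 , 0.202, 0.021]), array([0.599, 0.375, 0.035]))
((0.5253736972808838, 0.2878236770629883), (0.17016886174678802, 0.14084509015083313), 12.416088104248047)
scene z>.115 290 [ 0.5271 -0.1065  0.1304] (array([ 0.494, -0.126,  0.115]), array([ 0.555, -0.02 ,  0.145]))
scene knob 200 [ 0.5211 -0.1103  0.1275] (array([ 0.494, -0.126,  0.11 ]), array([ 0.541, -0.1  ,  0.145]))
((0.5170753598213196, -0.11280515789985657), (0.015986325219273567, 0.04999854415655136), 70.10671997070312)
scene hubtop 72 [ 0.539  -0.0347  0.1364] (array([ 0.509, -0.124,  0.128]), array([ 0.553, -0.021,  0.144]))
scene keeper/flange 145 [ 0.5379 -0.062   0.0937] (array([ 0.503, -0.105,  0.09 ]), array([ 0.566, -0.021,  0.1  ]))
scene foot 103 [ 0.5591 -0.0951  0.0101] (array([ 0.457, -0.184,  0.006]), array([ 0.59 , -0.047,  0.02 ]))
((0.5171758532524109, -0.11140993982553482), 0.07346444576978683)
scene trayrim 661 [0.4784 0.2953 0.0295] (array([0.432, 0.203, 0.02 ]), array([0.6  , 0.375, 0.036]))
((0.5292098522186279, 0.28835761547088623), (0.17240603268146515, 0.1406347006559372), 12.742284774780273)
```

View pics/t1.png

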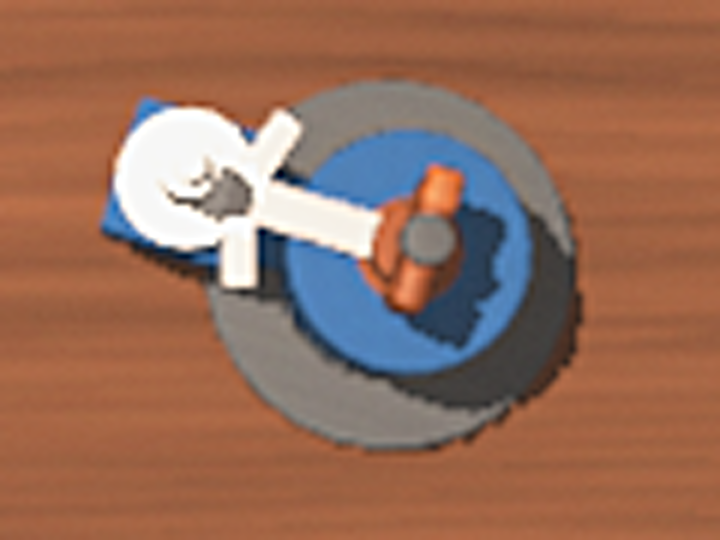

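View pics/s1.png

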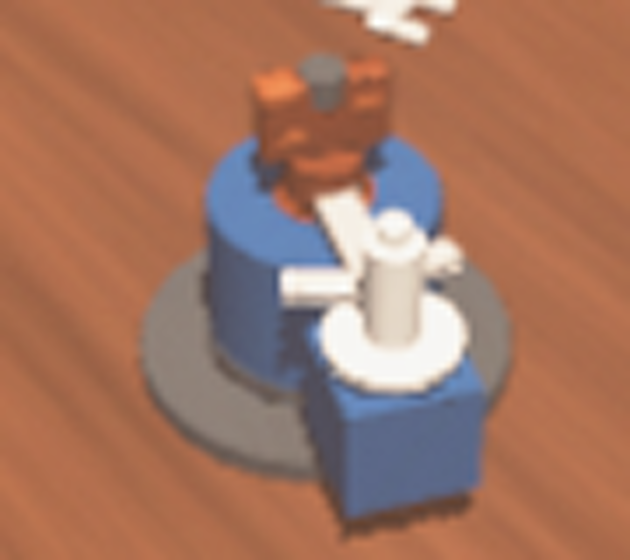

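Emit:
jog_arm(
  rows=[
    [-1,-521,-515,0,0,0,0],
    [-1,-521,-515,0,0,0,0],
    [-1,-521,-515,0,0,0,0],
    [-1,-521,-515,0,0,0,0],
    [-1,-521,-515,0,0,0,0],
    [-1,-521,-515,0,0,0,0],
    [-1,-521,-515,0,0,0,0],
    [-1,-521,-515,0,0,0,0],
  ],
)

```text
t: 0.95
tool_pos: [0.3824, 0.1891, 0.2483]
ee_rot: [0.188, 0.982, 0.0, 0.0]
wrist_force: [1.0, -0.1, 1.2]
grip_width: 0.0856
```

Emit:
jog_arm(
  rows=[
    [-0.2,-236,-234,0,0,0,0],
    [-0.2,-236,-234,0,0,0,0],
    [-0.2,-236,-234,0,0,0,0],
    [-0.2,-236,-234,0,0,0,0],
    [-0.2,-236,-234,0,0,0,0],
    [-0.2,-236,-234,0,0,0,0],
    [-0.2,-236,-234,0,0,0,0],
    [-0.2,-236,-234,0,0,0,0],
  ],
)

```text
t: 1.75
tool_pos: [0.517, -0.1179, 0.2482]
ee_rot: [0.19, 0.982, -0.001, 0.001]
wrist_force: [-0.1, 0.9, 0.1]
grip_width: 0.0513
```

```bash
cat > w.py <<'E'
from h import *
import sys
p,d,c,T=cam("wrist");n=sys.argv[1];cv2.imwrite(f"pics/{n}.png",p);P=cloud(d,c,T);np.savez(n+".npz",p=p,d=d,T=T)
o=robot.get_obs();M=R.from_quat(o["ee_rot"]).as_matrix();print(o["t"],o["tool_pos"],M.round(4).tolist(),o["wrist_force"],o["moment"],o["q"])
hsv=cv2.cvtColor(p,cv2.COLOR_BGR2HSV);S=hsv[...,1];z=P[...,2]
def rect(m,l):
    q=P[m][:,:2].astype(np.float32); print(l,len(q),np.median(P[m],0).round(4),cv2.minAreaRect(q) if len(q)>4 else '')
near=(np.hypot(P[...,0]-.515,P[...,1]+.1145)<.04)
rect(near&(z>.135)&(z<.15),"wing top"); rect(near&(z>.112)&(z<.15)&(S>100),"wing")
hub=(np.hypot(P[...,0]-.537,P[...,1]+.031)<.04)
m=hub&(z>.125)&(z<.145);rect(m,"hubtop"); 
m=hub&(z>.079)&(z<.0905)&(S<90);rect(m,"flange");print(cv2.minEnclosingCircle(P[m][:,:2].astype(np.float32)))
m=(np.hypot(P[...,0]-.515,P[...,1]+.1145)<.06)&(z>.078)&(z<.088)&(hsv[...,0]>95)&(hsv[...,0]<125)&(S>100)
rect(m,"housing");print(cv2.minEnclosingCircle(P[m][:,:2].astype(np.float32)))
E
python3 w.py w1
```

```text
1.8 [ 0.5155079  -0.11556813  0.24795087] [[-0.9279, 0.3727, -0.0002], [0.3727, 0.9279, -0.0], [0.0001, -0.0001, -1.0]] [0.16261826 0.60010957 0.53143917] [ 0.01517641 -0.00151901 -0.02409859] [-3.51263917e-01  2.56338537e-01  1.66419539e+00 -9.85295137e-05
  1.22119538e+00 -1.54006728e+00]
wing top 1161 [ 0.5152 -0.1152  0.1424] ((0.5165154933929443, -0.11585207283496857), (0.018081987276673317, 0.051241979002952576), 67.56867218017578)
wing 711 [ 0.5075 -0.1145  0.1416] ((0.5164686441421509, -0.11624279618263245), (0.015501169487833977, 0.05134705826640129), 71.8892822265625)
hubtop 572 [ 0.5423 -0.0348  0.1304] ((0.5447839498519897, -0.033381447196006775), (0.021563740447163582, 0.021432319656014442), 35.32012939453125)
flange 1162 [ 0.536  -0.033   0.0859] ((0.5402054786682129, -0.039573218673467636), (0.06671539694070816, 0.05128588154911995), 55.21418380737305)
((0.5355490446090698, -0.03832211717963219), 0.035116806626319885)
housing 3194 [ 0.5059 -0.1037  0.0848] ((0.5156734585762024, -0.11504721641540527), (0.08676968514919281, 0.08818681538105011), 69.97269439697266)
((0.5163519382476807, -0.11457858979701996), 0.04515107721090317)
```

View pics/w1.png

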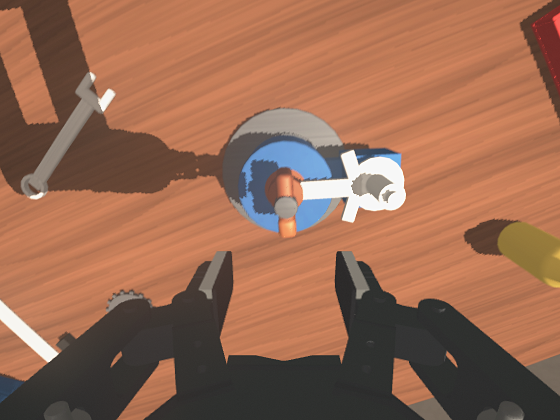

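The wrist view shows the wing upright at about (286,200), right under the TCP, and the hub at (385,190). The axis is about (0.516,-0.1155). The hub is 86 mm away at 72°, as it should be, so the jaws need about 4° CCW.

Emit:
jog_arm(
  rows=[
    [-0.2,0,0,40,0,0,-4],
    [-0.2,0,0,80,0,0,-4],
    [-0.2,0,0,110,0,0,-4],
    [-0.2,0,0,125,0,0,-4],
    [-0.2,0,0,125,0,0,-4],
    [-0.2,0,0,125,0,0,-4],
  ],
)

```text
t: 2.4
tool_pos: [0.5146, -0.1127, 0.1236]
ee_rot: [0.153, 0.988, 0.0, -0.0]
wrist_force: [0.3, -0.4, -0.6]
grip_width: 0.0515
```

Emit:
jog_arm(
  rows=[
    [-0.2,-2,-2.5,0,0,0,0],
    [1,-2,-2.5,0,0,0,0],
    [1,-2,-2.5,0,0,0,0],
    [1,-2,-2.5,0,0,0,0],
    [1,-2,-2.5,0,0,0,0],
    [1,-2,-2.5,0,0,0,0],
  ],
)

```text
t: 3.0
tool_pos: [0.5166, -0.1167, 0.1241]
ee_rot: [0.154, 0.988, 0.0, 0.001]
wrist_force: [-1.5, 1.5, 6.5]
grip_width: 0.0121
```

```bash
cat > o.py <<'E'
from h import *
o=robot.get_obs();M=R.from_quat(o["ee_rot"]).as_matrix();print(round(o["t"],2),o["tool_pos"].round(4),"yaw_y",round(np.degrees(np.arctan2(M[1,1],M[0,1])),2),"F",o["wrist_force"].round(2),"M",o["moment"].round(3),o["grip_width"].round(4),"q6",o["q"][5].round(3),"tau",o["joint_torque"].round(2))
E
python3 o.py
```

```text
Traceback (most recent call last):
  File "o.py", line 2, in <module>
    o=robot.get_obs();M=R.from_quat(o["ee_rot"]).as_matrix();print(round(o["t"],2),o["tool_pos"].round(4),"yaw_y",round(np.degrees(np.arctan2(M[1,1],M[0,1])),2),"F",o["wrist_force"].round(2),"M",o["moment"].round(3),o["grip_width"].round(4),"q6",o["q"][5].round(3),"tau",o["joint_torque"].round(2))
                                                                                                                                                                                                                        ^^^^^^^^^^^^^^^^^^^^^
AttributeError: 'float' object has no attribute 'round'
```

```bash
sed -i 's/o\["grip_width"\].round(4)/round(o["grip_width"],4)/' o.py; python3 o.py
```

```text
3.0 [ 0.5166 -0.1167  0.1241] yaw_y 72.27 F [-1.47  1.45  6.54] M [ 0.085  0.126 -0.146] 0.0121 q6 -1.614 tau [ -0.33 -45.57 -19.62  -0.31  -0.38  -0.17]
```

Emit:
jog_arm(
  rows=[
    [1,0,0,0,0,0,1.5],
    [1,0,0,0,0,0,3],
    [1,0,0,0,0,0,3],
  ],
)

```text
t: 3.3
tool_pos: [0.5165, -0.1168, 0.1241]
ee_rot: [0.18, 0.984, -0.0, 0.001]
wrist_force: [-0.6, 1.0, 5.5]
grip_width: 0.0123
```

```bash
python3 o.py
```

```text
3.3 [ 0.5165 -0.1168  0.1241] yaw_y 69.27 F [-0.64  0.97  5.5 ] M [0.098 0.197 0.104] 0.0123 q6 -1.562 tau [ -0.52 -45.58 -19.61  -0.13  -0.38   0.29]
```

Emit:
jog_arm(
  rows=[
    [1,0,0,0,0,0,1.5],
    [1,0,0,0,0,0,2.5],
    [1,0,0,0,0,0,2.5],
  ],
)

```text
t: 3.6
tool_pos: [0.5165, -0.1168, 0.1241]
ee_rot: [0.201, 0.98, -0.0, 0.001]
wrist_force: [-1.2, 0.3, 5.9]
grip_width: 0.0124
```

```bash
python3 o.py
```

```text
3.6 [ 0.5165 -0.1168  0.1241] yaw_y 66.79 F [-1.23  0.33  5.92] M [0.105 0.102 0.155] 0.0124 q6 -1.519 tau [ -0.5  -45.58 -19.61  -0.06  -0.38   0.3 ]
```

Emit:
jog_arm(
  rows=[
    [1,0,0,0,0,0,1],
    [1,0,0,0,0,0,2],
    [1,0,0,0,0,0,2],
  ],
)

```text
t: 3.9
tool_pos: [0.5165, -0.1169, 0.1241]
ee_rot: [0.218, 0.976, -0.0, 0.001]
wrist_force: [0.0, 1.3, 6.4]
grip_width: 0.0125
```

```bash
python3 o.py
```

```text
3.9 [ 0.5165 -0.1169  0.1241] yaw_y 64.8 F [0.01 1.3  6.43] M [0.12  0.175 0.117] 0.0125 q6 -1.484 tau [-4.400e-01 -4.558e+01 -1.961e+01 -3.000e-02 -3.800e-01  2.900e-01]
```

Emit:
jog_arm(
  rows=[
    [1,0,0,0,0,0,1.2],
    [1,0,0,0,0,0,2.4],
    [1,0,0,0,0,0,2.4],
  ],
)

```text
t: 4.2
tool_pos: [0.5165, -0.1169, 0.1241]
ee_rot: [0.239, 0.971, -0.0, 0.001]
wrist_force: [-1.2, 0.9, 6.3]
grip_width: 0.0118
```

```bash
python3 o.py
```

```text
4.2 [ 0.5165 -0.1169  0.1241] yaw_y 62.39 F [-1.21  0.89  6.26] M [0.087 0.133 0.094] 0.0118 q6 -1.442 tau [-3.300e-01 -4.557e+01 -1.962e+01  1.000e-02 -3.900e-01  3.000e-01]
```

Emit:
jog_arm(
  rows=[
    [1,0,0,0,0,0,1],
    [1,0,0,0,0,0,2],
    [1,0,0,0,0,0,2],
  ],
)

```text
t: 4.5
tool_pos: [0.5165, -0.1169, 0.1241]
ee_rot: [0.256, 0.967, -0.0, 0.001]
wrist_force: [-1.5, 0.4, 6.9]
grip_width: 0.012
```

```bash
python3 o.py
```

```text
4.5 [ 0.5165 -0.1169  0.1241] yaw_y 60.38 F [-1.48  0.35  6.89] M [0.019 0.172 0.027] 0.012 q6 -1.407 tau [-2.200e-01 -4.558e+01 -1.962e+01  1.000e-02 -3.900e-01  1.600e-01]
```

Emit:
jog_arm(
  rows=[
    [1,0,0,0,0,0,1],
    [1,0,0,0,0,0,2],
    [1,0,0,0,0,0,2],
  ],
)

```text
t: 4.8
tool_pos: [0.5164, -0.1169, 0.1241]
ee_rot: [0.272, 0.962, -0.0, 0.001]
wrist_force: [-1.6, 0.7, 6.4]
grip_width: 0.0122
```

```bash
python3 o.py
```

```text
4.8 [ 0.5164 -0.1169  0.1241] yaw_y 58.38 F [-1.6   0.67  6.41] M [-0.012  0.143  0.069] 0.0122 q6 -1.372 tau [ -0.14 -45.54 -19.63   0.05  -0.4    0.18]
```

Emit:
jog_arm(
  rows=[
    [1,0,0,0,0,0,1],
    [1,0,0,0,0,0,2],
    [1,0,0,0,0,0,2],
  ],
)

```text
t: 5.1
tool_pos: [0.5165, -0.117, 0.1241]
ee_rot: [0.289, 0.957, -0.0, 0.001]
wrist_force: [-0.3, 0.3, 5.6]
grip_width: 0.0123
```

```bash
python3 o.py; python3 w.py w2 | tail -3
```

```text
5.1 [ 0.5165 -0.117   0.1241] yaw_y 56.39 F [-0.3   0.3   5.63] M [0.014 0.23  0.059] 0.0123 q6 -1.337 tau [ -0.07 -45.51 -19.67   0.08  -0.41   0.21]
((0.5440137386322021, -0.039424944669008255), 0.0318865068256855)
housing 7756 [ 0.495  -0.098   0.0848] ((0.5105557441711426, -0.11109589785337448), (0.088401660323143, 0.07580285519361496), 55.67901611328125)
((0.5165308117866516, -0.11506767570972443), 0.045485157519578934)
```

View pics/w2.png

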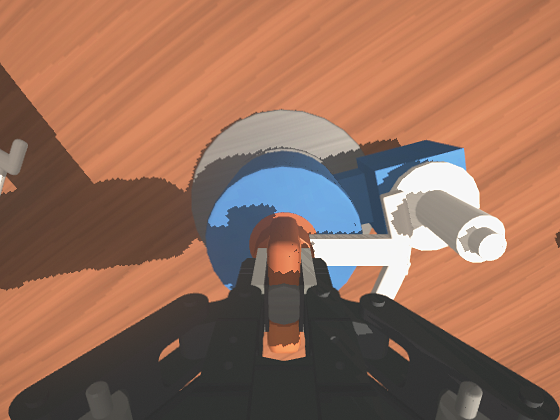

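The knob follows the jaws: the keeper runs horizontally in the image from (310,250) to (410,260). I've turned 16° and it hasn't bound yet.

Emit:
jog_arm(
  rows=[
    [1,0,0,0,0,0,1.2],
    [1,0,0,0,0,0,2.4],
    [1,0,0,0,0,0,2.4],
  ],
)

```text
t: 5.45
tool_pos: [0.5165, -0.117, 0.1242]
ee_rot: [0.309, 0.951, -0.0, 0.001]
wrist_force: [-1.6, 0.0, 6.6]
grip_width: 0.0124
```

```bash
python3 o.py
```

```text
5.45 [ 0.5165 -0.117   0.1242] yaw_y 53.99 F [-1.59  0.04  6.6 ] M [0.02  0.211 0.129] 0.0124 q6 -1.295 tau [ -0.07 -45.54 -19.64   0.16  -0.42   0.29]
```

Emit:
jog_arm(
  rows=[
    [1,0,0,0,0,0,1.2],
    [1,0,0,0,0,0,2.4],
    [1,0,0,0,0,0,2.4],
  ],
)

```text
t: 5.75
tool_pos: [0.5164, -0.117, 0.1241]
ee_rot: [0.329, 0.944, -0.0, 0.001]
wrist_force: [-0.9, 0.1, 6.2]
grip_width: 0.0121
```

```bash
python3 o.py
```

```text
5.75 [ 0.5164 -0.117   0.1241] yaw_y 51.6 F [-0.9   0.08  6.21] M [0.033 0.189 0.103] 0.0121 q6 -1.253 tau [ 1.000e-02 -4.551e+01 -1.966e+01  2.000e-01 -4.300e-01  3.200e-01]
```

Emit:
jog_arm(
  rows=[
    [1,0,0,0,0,0,1.2],
    [1,0,0,0,0,0,2.4],
    [1,0,0,0,0,0,2.4],
  ],
)

```text
t: 6.05
tool_pos: [0.5164, -0.117, 0.1241]
ee_rot: [0.348, 0.937, -0.0, 0.001]
wrist_force: [-2.2, 0.2, 6.6]
grip_width: 0.0123
```

```bash
python3 o.py
```

```text
6.05 [ 0.5164 -0.117   0.1241] yaw_y 49.22 F [-2.25  0.16  6.64] M [0.112 0.161 0.349] 0.0123 q6 -1.212 tau [ 1.000e-02 -4.545e+01 -1.970e+01  2.900e-01 -4.300e-01  4.900e-01]
```

Emit:
jog_arm(
  rows=[
    [1,0,0,0,0,0,1],
    [1,0,0,0,0,0,2],
    [1,0,0,0,0,0,2],
  ],
)

```text
t: 6.35
tool_pos: [0.5164, -0.117, 0.1241]
ee_rot: [0.365, 0.931, -0.0, 0.001]
wrist_force: [-1.4, -0.3, 6.8]
grip_width: 0.0124
```

```bash
python3 o.py
```

```text
6.35 [ 0.5164 -0.117   0.1241] yaw_y 47.23 F [-1.39 -0.3   6.76] M [0.03  0.11  0.337] 0.0124 q6 -1.177 tau [  0.05 -45.42 -19.72   0.33  -0.44   0.49]
```

Emit:
jog_arm(
  rows=[
    [1,0,0,0,0,0,-1],
    [1,0,0,0,0,0,-2],
  ],
)

```text
t: 6.55
tool_pos: [0.5164, -0.1171, 0.1241]
ee_rot: [0.348, 0.937, -0.0, 0.001]
wrist_force: [-1.9, 0.7, 6.1]
grip_width: 0.0123
```

```bash
python3 o.py; python3 w.py w3 | grep hubtop;python3 o.py; python3 - <<'E'
from h import *
for n in ["w1","w2","w3"]:
    f=np.load(n+".npz");p,d,T=f["p"],f["d"],f["T"];c=robot.camera_info("wrist");P=cloud(d,c,T);z=P[...,2]
    hsv=cv2.cvtColor(p,cv2.COLOR_BGR2HSV)
    bl=(hsv[...,0]>100)&(hsv[...,0]<125)&(hsv[...,1]>110)
    hub=np.hypot(P[...,0]-.5425,P[...,1]+.0335)<.02
    print(n,"hub top",np.mean(P[hub&(z>.125)&(z<.145)],0).round(4))
    r=np.hypot(P[...,0]-.516,P[...,1]+.1155)
    # keeper bar pixels: r 25..55, z 88-98, not blue
    m=(r>.028)&(r<.055)&(z>.089)&(z<.1)&(hsv[...,1]<80)
    a=np.degrees(np.arctan2(P[m][:,1]+.1155,P[m][:,0]-.516));print(m.sum(),np.median(a),cv2.minAreaRect(P[m][:,:2].astype(np.float32)) if m.sum()>5 else '')
    # socket block corner edges
    m=bl&(np.hypot(P[...,0]-.5425,P[...,1]+.0335)<.045)&(z>.066)&(z<.079)
    print("socket",m.sum(),cv2.minAreaRect(P[m][:,:2].astype(np.float32)) if m.sum()>5 else '')
E
```

```text
6.55 [ 0.5164 -0.1171  0.1241] yaw_y 49.22 F [-1.9   0.7   6.12] M [-0.139  0.253 -0.195] 0.0123 q6 -1.212 tau [ 4.700e-01 -4.549e+01 -1.967e+01  1.000e-01 -4.400e-01  3.000e-02]
hubtop 2278 [ 0.5446 -0.0362  0.1304] ((0.5470996499061584, -0.0353679358959198), (0.020958323031663895, 0.021948331966996193), 22.657747268676758)
6.6 [ 0.5164 -0.117   0.1241] yaw_y 49.27 F [-2.31 -0.21  6.09] M [-0.056  0.257 -0.138] 0.0122 q6 -1.213 tau [  0.43 -45.49 -19.68   0.12  -0.44  -0.13]
w1 hub top [ 0.5429 -0.0344  0.1323]
538 71.46823297163186 ((0.529501736164093, -0.07683385908603668), (0.028076330199837685, 0.016373150050640106), 71.98486328125)
socket 134 ((0.5231615304946899, -0.01975126564502716), (0.04280950874090195, 0.01005297340452671), 58.897377014160156)
w2 hub top [ 0.5417 -0.0349  0.1323]
1528 56.55134805527962 ((0.5395055413246155, -0.08209127187728882), (0.028187433257699013, 0.017507843673229218), 56.01279830932617)
socket 1322 ((0.5396587252616882, -0.03190432861447334), (0.0526941679418087, 0.0423860140144825), 71.5434799194336)
w3 hub top [ 0.5453 -0.0359  0.1322]
1514 49.38327875405641 ((0.5436192154884338, -0.08528215438127518), (0.02800927311182022, 0.0168120376765728), 48.54198455810547)
socket 1343 ((0.5352683663368225, -0.034870877861976624), (0.042256638407707214, 0.06729275733232498), 4.210686683654785)
```

View pics/w3.png

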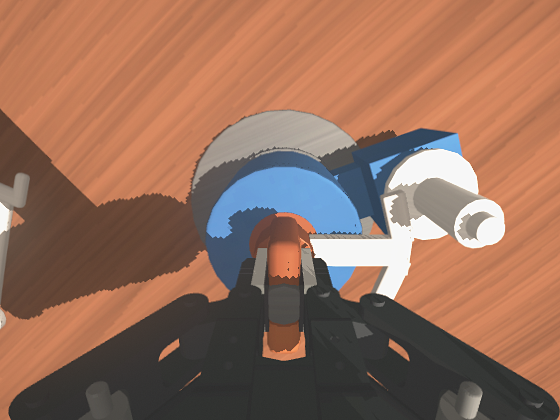

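```bash
python3 - <<'E'
from h import *
for n in ["scene","top"]:
    p,d,c,T=cam(n);np.savez(f"{n}1.npz",p=p,d=d,T=T)
    q=np.load(n+"0.npz")["p"]
    s=np.s_[165:245,230:320] if n=="scene" else np.s_[180:270,260:350]
    cv2.imwrite(f"pics/{n}_cmp.png",np.hstack([cv2.resize(x[s],(400,400),interpolation=cv2.INTER_CUBIC) for x in (q,p)]))
E
```

```text
(no output)
```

View pics/scene_cmp.png

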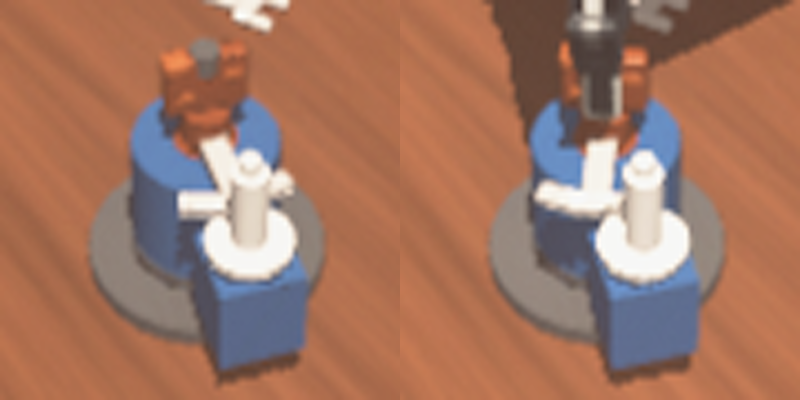

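View pics/top_cmp.png

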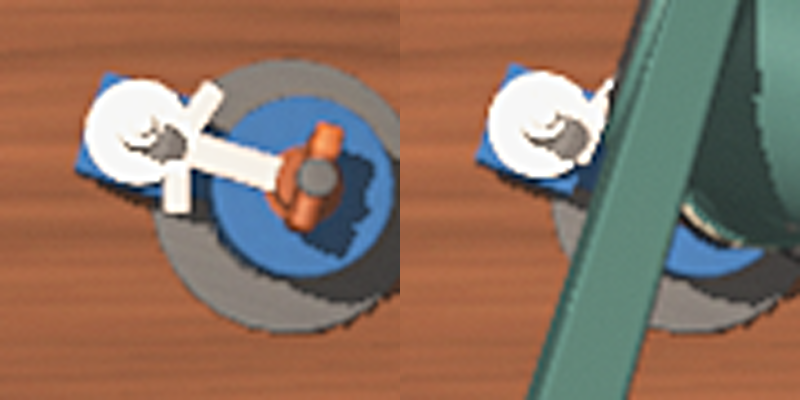

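```bash
cat > sw.py <<'E'
from h import *
import sys
# swivel estimate: image shift of hub/socket patch versus start -> world shift at given height
A=np.array([.516,-.1155])
def sw(n,p1,box,z):
    f=np.load(n+"0.npz");p0=f["p"];T=f["T"];c=robot.camera_info(n)
    y0,y1,x0,x1=box
    g0=cv2.cvtColor(p0,cv2.COLOR_BGR2GRAY);g1=cv2.cvtColor(p1,cv2.COLOR_BGR2GRAY)
    t=g0[y0:y1,x0:x1];W=np.eye(2,3,dtype=np.float32);W[0,2]=x0;W[1,2]=y0
    cc,W=cv2.findTransformECC(t,g1,W,cv2.MOTION_TRANSLATION,(3,200,1e-6),None,3)
    dx,dy=W[0,2]-x0,W[1,2]-y0
    u=np.array([(x0+x1)/2,(y0+y1)/2]);a=plane(c,T,[u,u+[dx,dy]],z)[:,:2]
    v=a[0]-A;s=a[1]-a[0];ang=(v[0]*s[1]-v[1]*s[0])/(v@v)
    print(n,box,"cc",round(cc,3),"px",round(dx,2),round(dy,2),"world mm",(s*1e3).round(1),"swivel rad",round(ang,4))
if __name__=="__main__":
    k=sys.argv[1]
    if len(sys.argv)>2:
        for n in sys.argv[2:]:
            p,d,c,T=cam(n);np.savez(f"{n}{k}.npz",p=p,d=d,T=T)
    s=np.load(f"scene{k}.npz")["p"]
    sw("scene",s,(208,236,274,300),.07); sw("scene",s,(196,236,278,300),.08);sw("scene",s,(218,234,276,299),.05)
    import os
    if os.path.exists(f"top{k}.npz"):
        t=np.load(f"top{k}.npz")["p"];sw("top",t,(196,224,276,297),.09);sw("top",t,(194,226,274,300),.09)
E
python3 sw.py 1; python3 o.py
```

```text
scene (208, 236, 274, 300) cc 0.996 px -1.37 0.34 world mm [ 3.5 -1. ] swivel rad -0.0343
scene (196, 236, 278, 300) cc 0.929 px -1.59 0.39 world mm [ 4.1 -1.2] swivel rad -0.0438
scene (218, 234, 276, 299) cc 0.992 px -1.56 0.48 world mm [ 4.3 -0.9] swivel rad -0.0431
top (196, 224, 276, 297) cc 0.992 px 0.51 -1.59 world mm [ 3.5 -1.2] swivel rad -0.0394
top (194, 226, 274, 300) cc 0.92 px 0.21 -1.71 world mm [ 3.8 -0.5] swivel rad -0.0407
6.7 [ 0.5164 -0.117   0.1241] yaw_y 49.2 F [-1.73 -0.44  7.2 ] M [-0.054  0.185 -0.031] 0.0123 q6 -1.212 tau [  0.25 -45.48 -19.68   0.15  -0.44  -0.09]
```

The stand has been wrung about -0.04 rad at the clockwise stop, which is inside the 0.05 limit but close. That puts the clockwise stop at a joint angle of about -0.39, so the counter-clockwise stop should be near +0.27, at yaw 85. I'll go there and push gently in that direction, which also brings the stand back.

Emit:
jog_arm(
  rows=[
    [1,0,0,0,0,0,-3],
    [1,0,0,0,0,0,-7],
    [1,0,0,0,0,0,-12],
    [1,0,0,0,0,0,-17],
    [1,0,0,0,0,0,-22],
    [1,0,0,0,0,0,-27],
    [1,0,0,0,0,0,-31],
    [1,0,0,0,0,0,-32],
  ],
)

```text
t: 7.5
tool_pos: [0.5166, -0.1166, 0.1241]
ee_rot: [0.076, 0.997, 0.0, 0.001]
wrist_force: [-0.3, 1.3, 6.5]
grip_width: 0.0122
```

```bash
python3 o.py
```

```text
7.5 [ 0.5166 -0.1166  0.1241] yaw_y 81.29 F [-0.25  1.26  6.49] M [ 0.237  0.079 -0.172] 0.0122 q6 -1.772 tau [ -0.62 -45.4  -19.65  -0.49  -0.41  -0.45]
```

Emit:
jog_arm(
  rows=[
    [1,0,0,0,0,0,-1],
    [1,0,0,0,0,0,-2],
    [1,0,0,0,0,0,-2],
  ],
)

```text
t: 7.8
tool_pos: [0.5166, -0.1166, 0.1241]
ee_rot: [0.059, 0.998, 0.0, 0.001]
wrist_force: [0.1, 2.7, 6.8]
grip_width: 0.0123
```

```bash
python3 o.py
```

```text
7.8 [ 0.5166 -0.1166  0.1241] yaw_y 83.18 F [0.07 2.73 6.85] M [ 0.245  0.063 -0.171] 0.0123 q6 -1.805 tau [ -0.74 -45.54 -19.63  -0.5   -0.39  -0.31]
```

Emit:
jog_arm(
  rows=[
    [1,0,0,0,0,0,-1],
    [1,0,0,0,0,0,-1.5],
    [1,0,0,0,0,0,-1.5],
  ],
)

```text
t: 8.1
tool_pos: [0.5166, -0.1166, 0.1241]
ee_rot: [0.047, 0.999, 0.0, 0.001]
wrist_force: [-0.1, 1.9, 6.2]
grip_width: 0.0124
```

```bash
python3 o.py
```

```text
8.1 [ 0.5166 -0.1166  0.1241] yaw_y 84.66 F [-0.15  1.91  6.19] M [ 0.259  0.071 -0.183] 0.0124 q6 -1.831 tau [ -0.73 -45.53 -19.64  -0.54  -0.4   -0.28]
```

Emit:
jog_arm(
  rows=[
    [1,0,0,0,0,0,-0.7],
    [1,0,0,0,0,0,-1.4],
    [1,0,0,0,0,0,-1.4],
  ],
)

```text
t: 8.4
tool_pos: [0.5166, -0.1166, 0.1241]
ee_rot: [0.034, 0.999, 0.0, 0.001]
wrist_force: [-0.4, 2.7, 6.4]
grip_width: 0.0124
```

```bash
python3 o.py
```

```text
8.4 [ 0.5166 -0.1166  0.1241] yaw_y 86.07 F [-0.38  2.67  6.36] M [ 0.221  0.114 -0.232] 0.0124 q6 -1.855 tau [ -0.8  -45.53 -19.64  -0.56  -0.4   -0.29]
```

```bash
python3 sw.py 2 scene
```

```text
scene (208, 236, 274, 300) cc 0.996 px -1.41 0.36 world mm [ 3.7 -1. ] swivel rad -0.0355
scene (196, 236, 278, 300) cc 0.928 px -0.8 0.28 world mm [ 2.2 -0.4] swivel rad -0.0231
scene (218, 234, 276, 299) cc 0.992 px -1.55 0.48 world mm [ 4.3 -0.9] swivel rad -0.0427
```

Emit:
jog_arm(
  rows=[
    [1,0,0,0,0,0,-0.5],
    [1,0,0,0,0,0,-1],
    [1,0,0,0,0,0,-1],
  ],
)

```text
t: 8.75
tool_pos: [0.5166, -0.1166, 0.1241]
ee_rot: [0.026, 1.0, 0.0, 0.001]
wrist_force: [-0.1, 1.6, 7.2]
grip_width: 0.0125
```

```bash
python3 o.py;python3 sw.py 3 scene
```

```text
8.75 [ 0.5166 -0.1166  0.1241] yaw_y 87.06 F [-0.08  1.59  7.18] M [ 0.292 -0.024 -0.238] 0.0125 q6 -1.873 tau [ -0.8  -45.52 -19.64  -0.59  -0.4   -0.27]
scene (208, 236, 274, 300) cc 0.996 px -1.4 0.37 world mm [ 3.7 -1. ] swivel rad -0.0354
scene (196, 236, 278, 300) cc 0.924 px -0.7 0.25 world mm [ 2.  -0.3] swivel rad -0.0205
scene (218, 234, 276, 299) cc 0.992 px -1.56 0.48 world mm [ 4.3 -1. ] swivel rad -0.0431
```

Emit:
jog_arm(
  rows=[
    [1,0,0,0,0,0,-0.5],
    [1,0,0,0,0,0,-1],
    [1,0,0,0,0,0,-1],
  ],
)

```text
t: 9.1
tool_pos: [0.5166, -0.1166, 0.1241]
ee_rot: [0.017, 1.0, 0.0, 0.001]
wrist_force: [-0.0, 2.1, 7.2]
grip_width: 0.0123
```

```bash
python3 o.py
```

```text
9.1 [ 0.5166 -0.1166  0.1241] yaw_y 88.07 F [-0.04  2.1   7.22] M [ 0.274  0.114 -0.187] 0.0123 q6 -1.89 tau [ -0.85 -45.51 -19.65  -0.6   -0.4   -0.28]
```

Emit:
jog_arm(
  rows=[
    [1,0,0,0,0,0,-0.5],
    [1,0,0,0,0,0,-1],
    [1,0,0,0,0,0,-1],
  ],
)

```text
t: 9.4
tool_pos: [0.5166, -0.1165, 0.1241]
ee_rot: [0.008, 1.0, 0.0, 0.001]
wrist_force: [-0.6, 2.1, 5.9]
grip_width: 0.012
```

```bash
python3 o.py;python3 sw.py 4 scene
```

```text
9.4 [ 0.5166 -0.1165  0.1241] yaw_y 89.06 F [-0.61  2.05  5.92] M [ 0.234  0.067 -0.258] 0.012 q6 -1.908 tau [ -0.82 -45.49 -19.67  -0.64  -0.4   -0.36]
scene (208, 236, 274, 300) cc 0.995 px -1.43 0.39 world mm [ 3.8 -1. ] swivel rad -0.0361
scene (196, 236, 278, 300) cc 0.914 px -0.58 0.3 world mm [1.9 0. ] swivel rad -0.0182
scene (218, 234, 276, 299) cc 0.992 px -1.55 0.49 world mm [ 4.3 -0.9] swivel rad -0.043
```

```bash
cat > kp.py <<'E'
from h import *
import sys
n=sys.argv[1]
p,d,c,T=cam("wrist");cv2.imwrite(f"pics/{n}.png",p);np.savez(n+".npz",p=p,d=d,T=T)
P=cloud(d,c,T);z=P[...,2];hsv=cv2.cvtColor(p,cv2.COLOR_BGR2HSV)
r=np.hypot(P[...,0]-.516,P[...,1]+.1155)
m=(r>.028)&(r<.055)&(z>.089)&(z<.1)&(hsv[...,1]<80)
q=P[m][:,:2];ctr=q.mean(0);w=np.linalg.svd(q-ctr)[2][0] if False else np.linalg.eigh(np.cov(q.T))[1][:,1]
print("keeper n",m.sum(),"dir",np.degrees(np.arctan2(w[1],w[0]))%180,"polar",np.degrees(np.arctan2(ctr[1]+.1155,ctr[0]-.516)),cv2.minAreaRect(q.astype(np.float32)))
E
python3 kp.py w4; python3 o.py
```

```text
keeper n 1516 dir 88.79518378551289 polar 88.80309605172798 ((0.518084704875946, -0.07456520944833755), (0.027985714375972748, 0.01706656999886036), 88.35790252685547)
9.5 [ 0.5166 -0.1165  0.1242] yaw_y 89.05 F [0.83 2.8  6.44] M [ 0.225  0.092 -0.272] 0.0125 q6 -1.907 tau [ -0.82 -45.48 -19.66  -0.64  -0.4   -0.28]
```

View pics/w4.png

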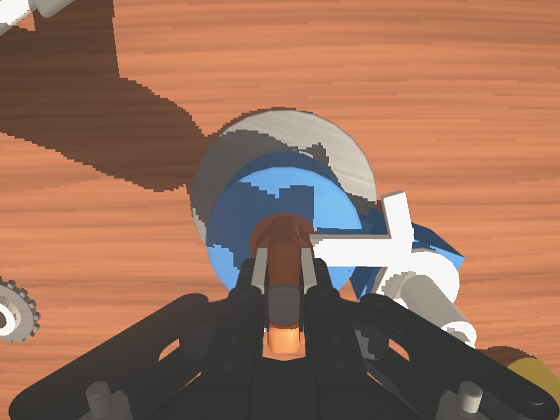

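Emit:
jog_arm(
  rows=[
    [1,0,0,0,0,0,-0.8],
    [1,0,0,0,0,0,-1.5],
    [1,0,0,0,0,0,-1.5],
  ],
)

```text
t: 9.8
tool_pos: [0.5166, -0.1165, 0.1241]
ee_rot: [-0.005, 1.0, 0.0, 0.001]
wrist_force: [-0.5, 3.3, 5.6]
grip_width: 0.0125
```

```bash
python3 o.py;python3 sw.py 5 scene
```

```text
9.8 [ 0.5166 -0.1165  0.1241] yaw_y 90.54 F [-0.54  3.26  5.56] M [ 0.213  0.099 -0.414] 0.0125 q6 -1.934 tau [ -0.83 -45.44 -19.69  -0.7   -0.4   -0.5 ]
scene (208, 236, 274, 300) cc 0.996 px -1.19 0.37 world mm [ 3.2 -0.7] swivel rad -0.0305
scene (196, 236, 278, 300) cc 0.909 px -0.37 0.22 world mm [1.3 0.1] swivel rad -0.0121
scene (218, 234, 276, 299) cc 0.99 px -1.19 0.42 world mm [ 3.4 -0.5] swivel rad -0.0335
```

The counter-clockwise stop is reached, and the stand is creeping back toward 0. I'll push a little further to bring it back and hold there.

Emit:
jog_arm(
  rows=[
    [1,0,0,0,0,0,-0.7],
    [1,0,0,0,0,0,-1.4],
    [1,0,0,0,0,0,-1.4],
    [1,0,0,0,0,0,-1.4],
  ],
)

```text
t: 10.25
tool_pos: [0.5166, -0.1165, 0.1241]
ee_rot: [-0.017, 1.0, 0.0, 0.001]
wrist_force: [-1.0, 2.5, 6.9]
grip_width: 0.0123
```

```bash
python3 o.py;python3 sw.py 6 scene
```

```text
10.25 [ 0.5166 -0.1165  0.1241] yaw_y 91.94 F [-0.95  2.55  6.9 ] M [ 0.188  0.099 -0.328] 0.0123 q6 -1.958 tau [ -0.89 -45.42 -19.7   -0.71  -0.4   -0.39]
scene (208, 236, 274, 300) cc 0.996 px -0.47 0.18 world mm [ 1.4 -0.2] swivel rad -0.0124
scene (196, 236, 278, 300) cc 0.913 px 0.35 0.03 world mm [-0.7  0.6] swivel rad 0.0081
scene (218, 234, 276, 299) cc 0.993 px -0.45 0.3 world mm [1.6 0.2] swivel rad -0.0142
```

Emit:
jog_arm(
  rows=[
    [1,0,0,0,0,0,3],
    [1,0,0,0,0,0,8],
    [1,0,0,0,0,0,13],
    [1,0,0,0,0,0,19],
    [1,0,0,0,0,0,25],
    [1,0,0,0,0,0,31],
    [1,0,0,0,0,0,36],
    [1,0,0,0,0,0,38],
  ],
)

```text
t: 11.1
tool_pos: [0.5164, -0.117, 0.1241]
ee_rot: [0.31, 0.951, -0.0, 0.001]
wrist_force: [-1.2, -0.7, 6.6]
grip_width: 0.0123
```

```bash
python3 o.py
```

```text
11.1 [ 0.5164 -0.117   0.1241] yaw_y 53.87 F [-1.17 -0.71  6.56] M [0.062 0.178 0.23 ] 0.0123 q6 -1.293 tau [ -0.22 -45.44 -19.69   0.23  -0.43   0.32]
```

Emit:
jog_arm(
  rows=[
    [1,0,0,0,0,0,1],
    [1,0,0,0,0,0,2],
    [1,0,0,0,0,0,2.7],
    [1,0,0,0,0,0,2.7],
    [1,0,0,0,0,0,2.7],
  ],
)

```text
t: 11.6
tool_pos: [0.5164, -0.117, 0.1241]
ee_rot: [0.331, 0.944, -0.0, 0.001]
wrist_force: [-1.5, -0.2, 6.6]
grip_width: 0.0127
```

```bash
python3 o.py; python3 sw.py 7 scene
```

```text
11.6 [ 0.5164 -0.117   0.1241] yaw_y 51.32 F [-1.54 -0.24  6.63] M [0.028 0.181 0.163] 0.0127 q6 -1.248 tau [-2.000e-02 -4.550e+01 -1.966e+01  2.100e-01 -4.300e-01  1.600e-01]
scene (208, 236, 274, 300) cc 0.997 px -0.4 0.14 world mm [ 1.1 -0.2] swivel rad -0.0104
scene (196, 236, 278, 300) cc 0.934 px -0.53 0.26 world mm [ 1.7 -0. ] swivel rad -0.0163
scene (218, 234, 276, 299) cc 0.993 px -0.45 0.28 world mm [1.6 0.2] swivel rad -0.0141
```

Emit:
jog_arm(
  rows=[
    [1,0,0,0,0,0,0.6],
    [1,0,0,0,0,0,1.2],
    [1,0,0,0,0,0,1.2],
  ],
)

```text
t: 11.95
tool_pos: [0.5164, -0.117, 0.1242]
ee_rot: [0.341, 0.94, -0.0, 0.001]
wrist_force: [-1.5, -0.3, 6.3]
grip_width: 0.0124
```

```bash
python3 o.py
```

```text
11.95 [ 0.5164 -0.117   0.1242] yaw_y 50.13 F [-1.5  -0.3   6.27] M [0.019 0.153 0.254] 0.0124 q6 -1.227 tau [ -0.07 -45.48 -19.68   0.27  -0.43   0.36]
```

Emit:
jog_arm(
  rows=[
    [1,0,0,0,0,0,0.5],
    [1,0,0,0,0,0,0.8],
    [1,0,0,0,0,0,0.8],
  ],
)

```text
t: 12.25
tool_pos: [0.5164, -0.117, 0.1241]
ee_rot: [0.347, 0.938, -0.0, 0.001]
wrist_force: [-0.3, -0.1, 6.5]
grip_width: 0.0124
```

```bash
python3 o.py; python3 sw.py 8 scene
```

```text
12.25 [ 0.5164 -0.117   0.1241] yaw_y 49.35 F [-0.31 -0.11  6.55] M [0.065 0.132 0.412] 0.0124 q6 -1.214 tau [ -0.15 -45.45 -19.69   0.32  -0.43   0.45]
scene (208, 236, 274, 300) cc 0.997 px -0.4 0.14 world mm [ 1.1 -0.2] swivel rad -0.0105
scene (196, 236, 278, 300) cc 0.929 px -0.53 0.25 world mm [ 1.6 -0. ] swivel rad -0.0162
scene (218, 234, 276, 299) cc 0.993 px -0.48 0.29 world mm [1.6 0.1] swivel rad -0.0149
```

That's the clockwise stop, without wringing the stand. I'll hold here and then reverse.

Emit:
jog_arm(
  rows=[
    [1,0,0,0,0,0,0],
    [1,0,0,0,0,0,0],
    [1,0,0,0,0,0,0],
  ],
)

```text
t: 12.6
tool_pos: [0.5164, -0.117, 0.1241]
ee_rot: [0.347, 0.938, -0.0, 0.001]
wrist_force: [-1.3, -0.5, 6.8]
grip_width: 0.0124
```

Emit:
jog_arm(
  rows=[
    [1,0,0,0,0,0,-4],
    [1,0,0,0,0,0,-9],
    [1,0,0,0,0,0,-14],
    [1,0,0,0,0,0,-20],
    [1,0,0,0,0,0,-26],
    [1,0,0,0,0,0,-32],
    [1,0,0,0,0,0,-37],
    [1,0,0,0,0,0,-39],
  ],
)

```text
t: 13.4
tool_pos: [0.5166, -0.1166, 0.1242]
ee_rot: [0.014, 1.0, 0.0, 0.001]
wrist_force: [-0.3, 1.5, 6.2]
grip_width: 0.0124
```

```bash
python3 o.py
```

```text
13.4 [ 0.5166 -0.1166  0.1242] yaw_y 88.42 F [-0.25  1.49  6.2 ] M [ 0.333  0.071 -0.198] 0.0124 q6 -1.897 tau [ -0.84 -45.42 -19.67  -0.63  -0.44  -0.23]
```

Emit:
jog_arm(
  rows=[
    [1,0,0,0,0,0,-1],
    [1,0,0,0,0,0,-1.5],
    [1,0,0,0,0,0,-1.5],
  ],
)

```text
t: 13.7
tool_pos: [0.5166, -0.1165, 0.1242]
ee_rot: [0.002, 1.0, 0.0, 0.001]
wrist_force: [-0.8, 1.9, 6.5]
grip_width: 0.0125
```

```bash
python3 o.py
```

```text
13.7 [ 0.5166 -0.1165  0.1242] yaw_y 89.78 F [-0.78  1.87  6.53] M [ 0.316  0.023 -0.132] 0.0125 q6 -1.92 tau [ -0.97 -45.38 -19.67  -0.59  -0.44  -0.19]
```

Emit:
jog_arm(
  rows=[
    [1,0,0,0,0,0,-0.7],
    [1,0,0,0,0,0,-1.2],
    [1,0,0,0,0,0,-1.2],
  ],
)

```text
t: 14.0
tool_pos: [0.5166, -0.1165, 0.1242]
ee_rot: [-0.009, 1.0, 0.0, 0.001]
wrist_force: [-0.6, 3.0, 7.2]
grip_width: 0.0124
```

```bash
python3 o.py
```

```text
14.0 [ 0.5166 -0.1165  0.1242] yaw_y 90.98 F [-0.64  2.96  7.19] M [ 0.356  0.056 -0.116] 0.0124 q6 -1.941 tau [ -1.02 -45.38 -19.67  -0.61  -0.44  -0.18]
```

Emit:
jog_arm(
  rows=[
    [1,0,0,0,0,0,-0.5],
    [1,0,0,0,0,0,-1],
    [1,0,0,0,0,0,-1],
  ],
)

```text
t: 14.3
tool_pos: [0.5166, -0.1165, 0.1242]
ee_rot: [-0.017, 1.0, 0.0, 0.001]
wrist_force: [-0.9, 2.0, 7.0]
grip_width: 0.0121
```

```bash
python3 o.py; python3 sw.py 9 scene
```

```text
14.3 [ 0.5166 -0.1165  0.1242] yaw_y 91.98 F [-0.89  1.95  7.04] M [ 0.333  0.009 -0.095] 0.0121 q6 -1.959 tau [ -1.04 -45.37 -19.68  -0.63  -0.44  -0.18]
scene (208, 236, 274, 300) cc 0.996 px -0.46 0.17 world mm [ 1.3 -0.2] swivel rad -0.012
scene (196, 236, 278, 300) cc 0.911 px 0.39 -0.01 world mm [-0.8  0.5] swivel rad 0.0095
scene (218, 234, 276, 299) cc 0.993 px -0.46 0.28 world mm [1.6 0.1] swivel rad -0.0144
```

Emit:
jog_arm(
  rows=[
    [1,0,0,0,0,0,-0.7],
    [1,0,0,0,0,0,-1.5],
    [1,0,0,0,0,0,-1.5],
  ],
)

```text
t: 14.65
tool_pos: [0.5166, -0.1165, 0.1242]
ee_rot: [-0.03, 1.0, 0.0, 0.001]
wrist_force: [0.0, 1.8, 7.0]
grip_width: 0.0122
```

```bash
python3 o.py
```

```text
14.65 [ 0.5166 -0.1165  0.1242] yaw_y 93.49 F [0.03 1.85 7.02] M [ 0.356  0.046 -0.02 ] 0.0122 q6 -1.985 tau [ -1.13 -45.36 -19.68  -0.64  -0.45  -0.19]
```

Emit:
jog_arm(
  rows=[
    [1,0,0,0,0,0,-0.7],
    [1,0,0,0,0,0,-1.5],
    [1,0,0,0,0,0,-1.5],
  ],
)

```text
t: 14.95
tool_pos: [0.5166, -0.1165, 0.1241]
ee_rot: [-0.043, 0.999, 0.0, 0.001]
wrist_force: [-0.9, 2.3, 6.1]
grip_width: 0.0124
```

```bash
python3 o.py; python3 sw.py 10 scene; python3 kp.py w5
```

```text
14.95 [ 0.5166 -0.1165  0.1241] yaw_y 94.98 F [-0.91  2.32  6.12] M [ 0.382  0.034 -0.076] 0.0124 q6 -2.011 tau [ -1.18 -45.35 -19.69  -0.67  -0.46  -0.19]
scene (208, 236, 274, 300) cc 0.996 px -0.47 0.19 world mm [ 1.4 -0.1] swivel rad -0.0124
scene (196, 236, 278, 300) cc 0.892 px 0.56 0.03 world mm [-1.1  0.9] swivel rad 0.0132
scene (218, 234, 276, 299) cc 0.993 px -0.46 0.28 world mm [1.6 0.1] swivel rad -0.0143
keeper n 1514 dir 95.00941266445452 polar 94.8381836818479 ((0.5136364102363586, -0.07468464970588684), (0.017169900238513947, 0.028113199397921562), 4.740840911865234)
```

The knob is free: the keeper now points 95°, past the old stop, and the stand hasn't moved. Turning on to about 1.15 rad.

Emit:
jog_arm(
  rows=[
    [1,0,0,0,0,0,-4],
    [1,0,0,0,0,0,-9],
    [1,0,0,0,0,0,-14],
    [1,0,0,0,0,0,-19],
    [1,0,0,0,0,0,-24],
    [1,0,0,0,0,0,-28],
  ],
)

```text
t: 15.65
tool_pos: [0.5164, -0.1161, 0.1241]
ee_rot: [-0.285, 0.958, 0.0, 0.001]
wrist_force: [-0.6, 4.1, 7.4]
grip_width: 0.0123
```

```bash
python3 o.py
```

```text
15.65 [ 0.5164 -0.1161  0.1241] yaw_y 123.14 F [-0.63  4.12  7.36] M [ 0.616  0.085 -0.202] 0.0123 q6 -2.503 tau [ -1.75 -45.03 -19.93  -1.13  -0.7    0.55]
```

Emit:
jog_arm(
  rows=[
    [1,0,0,0,0,0,-5],
    [1,0,0,0,0,0,-10],
    [1,0,0,0,0,0,-14],
    [1,0,0,0,0,0,-15],
    [1,0,0,0,0,0,-15],
  ],
)

```text
t: 16.15
tool_pos: [0.5163, -0.1159, 0.1241]
ee_rot: [-0.407, 0.914, 0.0, 0.001]
wrist_force: [-0.5, 5.0, 8.1]
grip_width: 0.012
```

```bash
python3 o.py; python3 kp.py w6; python3 sw.py 11 scene
```

```text
16.15 [ 0.5163 -0.1159  0.1241] yaw_y 137.99 F [-0.52  4.96  8.11] M [ 0.739  0.083 -0.024] 0.012 q6 -2.762 tau [ -2.23 -44.87 -20.07  -1.15  -0.82  -0.19]
keeper n 1516 dir 137.56497319499724 polar 138.7642804209037 ((0.48584455251693726, -0.08777274191379547), (0.0169150959700346, 0.02783636748790741), 48.099910736083984)
scene (208, 236, 274, 300) cc 0.994 px -0.49 0.25 world mm [1.5 0. ] swivel rad -0.0134
scene (196, 236, 278, 300) cc 0.844 px -0.36 0.66 world mm [2.2 1.4] swivel rad -0.0179
scene (218, 234, 276, 299) cc 0.993 px -0.45 0.3 world mm [1.6 0.2] swivel rad -0.0142
```

View pics/w6.png

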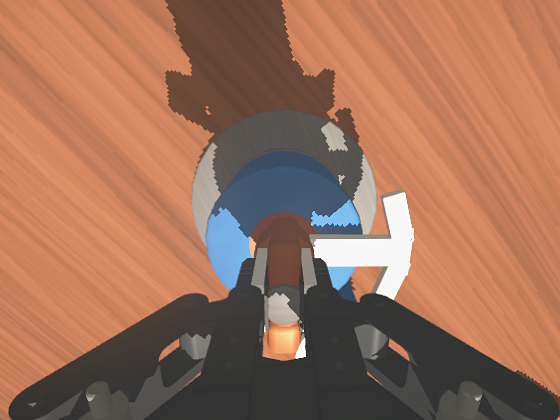

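Emit:
jog_arm(
  rows=[
    [-0.2,0,0,0,0,0,0],
    [-0.2,0,0,0,0,0,0],
    [-0.2,0,0,0,0,0,0],
    [-0.2,0,0,0,0,0,0],
    [-0.2,0,0,-30,0,0,0],
    [-0.2,0,0,-70,0,0,6],
    [-0.2,0,0,-110,0,0,14],
    [-0.2,0,0,-125,0,0,22],
  ],
)

```text
t: 17.05
tool_pos: [0.5179, -0.1175, 0.2522]
ee_rot: [-0.222, 0.975, -0.002, 0.002]
wrist_force: [0.5, -0.2, -0.3]
grip_width: 0.0508
```

```bash
python3 o.py
```

```text
17.05 [ 0.5179 -0.1175  0.2522] yaw_y 115.67 F [ 0.54 -0.17 -0.27] M [ 0.047 -0.065 -0.051] 0.0508 q6 -2.372 tau [ 1.400e-01 -4.486e+01 -2.619e+01 -1.000e-02  2.600e-01 -1.880e+00]
```

Emit:
jog_arm(
  rows=[
    [-0.2,-30,31,0,0,0,8],
    [-0.2,-60,62,0,0,0,16],
    [-0.2,-60,62,0,0,0,24],
    [-0.2,-60,62,0,0,0,32],
    [-0.2,-60,62,0,0,0,40],
    [-0.2,-60,62,0,0,0,44],
    [-0.2,-60,62,0,0,0,44],
    [-0.2,-60,62,0,0,0,44],
  ],
)

```text
t: 17.85
tool_pos: [0.5427, -0.0347, 0.2482]
ee_rot: [0.155, 0.988, -0.0, -0.0]
wrist_force: [0.0, 0.8, -0.7]
grip_width: 0.0514
```

```bash
python3 o.py; python3 sw.py 12 scene top; cat > hub.py <<'E'
from h import *
import sys
n=sys.argv[1]
p,d,c,T=cam("wrist");cv2.imwrite(f"pics/{n}.png",p);P=cloud(d,c,T);z=P[...,2];S=cv2.cvtColor(p,cv2.COLOR_BGR2HSV)[...,1]
near=np.hypot(P[...,0]-.543,P[...,1]+.034)<.04
for lo,hi in ((.126,.134),(.1355,.145),(.082,.0905)):
    m=near&(z>lo)&(z<hi)&(S<110);print(lo,m.sum(),np.median(P[m],0).round(4),cv2.minEnclosingCircle(P[m][:,:2].astype(np.float32)),cv2.minAreaRect(P[m][:,:2].astype(np.float32)))
E
python3 hub.py w7
```

```text
17.85 [ 0.5427 -0.0347  0.2482] yaw_y 72.11 F [ 0.03  0.75 -0.66] M [ 0.016 -0.014  0.024] 0.0514 q6 -1.449 tau [  0.05 -46.64 -27.17   0.     0.     0.09]
scene (208, 236, 274, 300) cc 0.994 px -0.49 0.24 world mm [ 1.5 -0. ] swivel rad -0.0135
scene (196, 236, 278, 300) cc 0.829 px -0.34 0.86 world mm [2.6 2.1] swivel rad -0.0203
scene (218, 234, 276, 299) cc 0.993 px -0.46 0.27 world mm [1.5 0.1] swivel rad -0.0141
0.126 362 [ 0.5425 -0.0325  0.1298] ((0.5457752346992493, -0.03370437026023865), 0.011004596948623657) ((0.5457350611686707, -0.033816732466220856), (0.02053971216082573, 0.021389523521065712), 72.26082611083984)
0.1355 167 [ 0.5456 -0.0337  0.1378] ((0.5467666387557983, -0.03376997262239456), 0.005812124814838171) ((0.5459799766540527, -0.033513326197862625), (0.011114534921944141, 0.011734497733414173), 71.9305419921875)
0.082 1455 [ 0.5383 -0.0286  0.0858] ((0.5457738637924194, -0.03352070972323418), 0.02614145167171955) ((0.544964075088501, -0.033405303955078125), (0.050843097269535065, 0.04972769320011139), 72.511474609375)Traceback (most recent call last):
  File "sw.py", line 24, in <module>
    t=np.load(f"top{k}.npz")["p"];sw("top",t,(196,224,276,297),.09);sw("top",t,(194,226,274,300),.09)
                                  ~~^^^^^^^^^^^^^^^^^^^^^^^^^^^^^^^
  File "sw.py", line 10, in sw
    cc,W=cv2.findTransformECC(t,g1,W,cv2.MOTION_TRANSLATION,(3,200,1e-6),None,3)
         ~~~~~~~~~~~~~~~~~~~~^^^^^^^^^^^^^^^^^^^^^^^^^^^^^^^^^^^^^^^^^^^^^^^^^^^
cv2.error: OpenCV(4.12.0) /io/opencv/modules/video/src/ecc.cpp:589: error: (-7:Iterations do not converge) The algorithm stopped before its convergence. The correlation is going to be minimized. Images may be uncorrelated or non-overlapped in function 'findTransformECC'
```

View pics/w7.png

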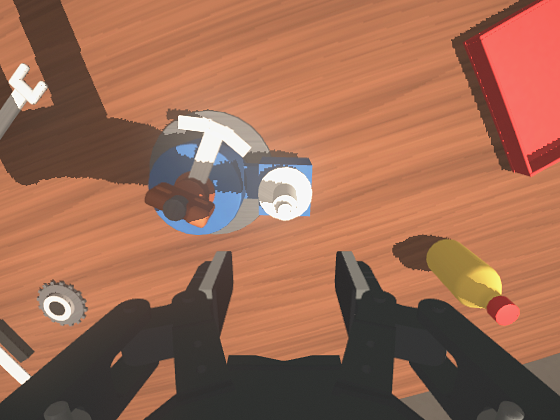

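The wrist view shows the keeper swung well clear at (215,140) and the hub flange uncovered at (285,195). The hub axis is about (0.5457,-0.0336). Descending to grip the spindle.

Emit:
jog_arm(
  rows=[
    [-0.2,-2.5,2,40,0,0,0],
    [-0.2,-2.5,2,80,0,0,0],
    [-0.2,-2.5,2,115,0,0,0],
    [-0.2,-2.5,2,138,0,0,0],
    [-0.2,-2.5,2,139,0,0,0],
    [-0.2,-2.5,2,139,0,0,0],
  ],
)

```text
t: 18.6
tool_pos: [0.5458, -0.0336, 0.1094]
ee_rot: [0.156, 0.988, -0.0, -0.0]
wrist_force: [-0.0, -0.8, 0.8]
grip_width: 0.051
```

Emit:
jog_arm(
  rows=[
    [1,0,0,0,0,0,0],
    [1,0,0,0,0,0,0],
    [1,0,0,0,0,0,0],
    [1,0,0,0,0,0,0],
    [1,0,0,0,0,0,0],
  ],
)

```text
t: 19.1
tool_pos: [0.5471, -0.0339, 0.1109]
ee_rot: [0.156, 0.988, -0.0, 0.002]
wrist_force: [-0.7, -0.6, 7.8]
grip_width: 0.02
```

```bash
python3 o.py; python3 sw.py 13 scene
```

```text
19.1 [ 0.5471 -0.0339  0.1109] yaw_y 72.0 F [-0.72 -0.56  7.78] M [-0.016  0.07   0.039] 0.02 q6 -1.444 tau [ 3.100e-01 -4.719e+01 -1.870e+01  1.300e-01 -1.800e-01  1.000e-02]
scene (208, 236, 274, 300) cc 0.819 px -0.01 1.82 world mm [4.  5.3] swivel rad -0.018
scene (196, 236, 278, 300) cc 0.394 px -0.58 2.3 world mm [6.3 6. ] swivel rad -0.0462
scene (218, 234, 276, 299) cc 0.985 px -0.32 0.6 world mm [2.  1.3] swivel rad -0.0146
```

Emit:
jog_arm(
  rows=[
    [1,0,0,-8,0,0,0],
    [1,0,0,-20,0,0,0],
    [1,0,0,-35,0,0,0],
    [1,0,0,-55,0,0,0],
    [1,0,0,-75,0,0,0],
    [1,0,0,-85,0,0,0],
    [1,0,0,-85,0,0,0],
  ],
)

```text
t: 19.85
tool_pos: [0.5468, -0.0337, 0.1962]
ee_rot: [0.156, 0.988, -0.0, 0.002]
wrist_force: [0.1, -0.0, -3.1]
grip_width: 0.0196
```

```bash
python3 o.py; python3 - <<'E'
from h import *
p,d,c,T=cam("wrist");cv2.imwrite("pics/w8.png",p)
p,d,c,T=cam("scene");cv2.imwrite("pics/s8.png",p)
E
```

```text
19.85 [ 0.5468 -0.0337  0.1962] yaw_y 72.0 F [ 0.14 -0.02 -3.07] M [ 0.025 -0.054  0.017] 0.0196 q6 -1.444 tau [  0.07 -50.95 -26.04  -0.     0.38  -0.  ]
```

View pics/s8.png

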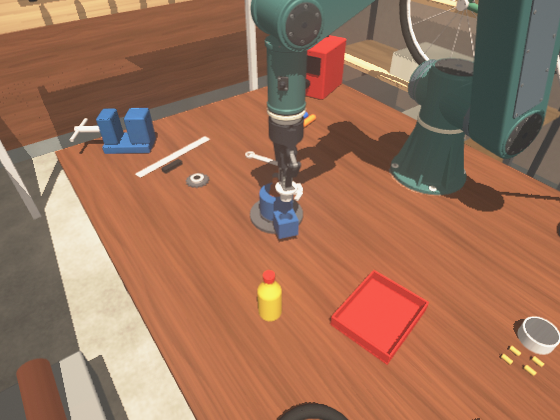

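Emit:
jog_arm(
  rows=[
    [1,8,20,0,0,0,0],
    [1,22,56,0,0,0,0],
    [1,38,97,0,0,0,0],
    [1,55,139,0,0,0,0],
    [1,72,182,0,0,0,0],
    [1,88,223,0,0,0,0],
    [1,103,260,0,0,0,0],
    [1,114,288,0,0,0,0],
  ],
)

```text
t: 20.75
tool_pos: [0.525, 0.2778, 0.1927]
ee_rot: [0.156, 0.988, -0.0, -0.001]
wrist_force: [1.0, 0.5, -2.8]
grip_width: 0.0199
```

Emit:
jog_arm(
  rows=[
    [1,4.5,12,0,0,0,0],
    [1,4.5,12,0,0,0,0],
    [1,4.5,12,0,0,0,0],
  ],
)

```text
t: 21.05
tool_pos: [0.5253, 0.2875, 0.1933]
ee_rot: [0.156, 0.988, -0.001, -0.001]
wrist_force: [-0.9, -0.1, -2.9]
grip_width: 0.0203
```

```bash
python3 o.py; python3 - <<'E'
from h import *
o=robot.get_obs()
p,d,c,T=cam("wrist");cv2.imwrite("pics/w9.png",p);P=cloud(d,c,T);z=P[...,2];h=cv2.cvtColor(p,cv2.COLOR_BGR2HSV)
m=((h[...,0]<7)|(h[...,0]>173))&(h[...,1]>150)&(z>.022)&(z<.04);q=P[m];print(m.sum(),q.min(0),q.max(0),cv2.minAreaRect(q[:,:2].astype(np.float32)))
E
```

```text
21.05 [0.5253 0.2875 0.1933] yaw_y 72.02 F [-0.95 -0.1  -2.93] M [-0.053 -0.025  0.024] 0.0203 q6 -0.871 tau [ 1.140e+00 -5.586e+01 -2.720e+01  1.400e-01 -4.000e-02  2.000e-02]
2490 [0.43190929 0.20198102 0.0220044 ] [0.61060682 0.37464372 0.03381319] ((0.5294780731201172, 0.28866589069366455), (0.17051266133785248, 0.1403045803308487), 12.772839546203613)
```

View pics/w9.png

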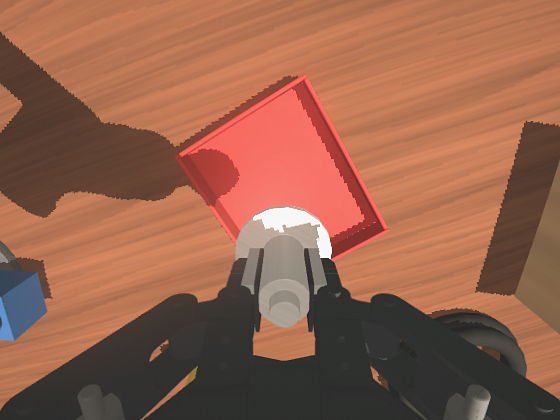

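The tray is centred under the held hub, with the two positions agreeing within 4 mm. Lowering.

Emit:
jog_arm(
  rows=[
    [1,-3,1,20,0,0,0],
    [1,-3,1,50,0,0,0],
    [1,-3,1,80,0,0,0],
    [1,-3,1,105,0,0,0],
    [1,-3,1,118,0,0,0],
    [1,-3,1,123,0,0,0],
    [1,-3,1,124,0,0,0],
    [1,-3,1,124,0,0,0],
  ],
)

```text
t: 21.9
tool_pos: [0.5299, 0.2884, 0.0713]
ee_rot: [0.157, 0.988, 0.0, 0.001]
wrist_force: [-0.2, 0.2, -3.8]
grip_width: 0.0201
```

```bash
python3 o.py
```

```text
21.9 [0.5299 0.2884 0.0713] yaw_y 71.97 F [-0.21  0.25 -3.77] M [-0.013  0.007  0.018] 0.0201 q6 -0.872 tau [-1.500e-01 -5.890e+01 -2.041e+01 -1.000e-02  1.000e-02 -0.000e+00]
```

Emit:
jog_arm(
  rows=[
    [1,0,0,1,0,0,0],
    [1,0,0,2,0,0,0],
    [1,0,0,2,0,0,0],
  ],
)

```text
t: 22.2
tool_pos: [0.5292, 0.2886, 0.0687]
ee_rot: [0.156, 0.988, 0.0, 0.0]
wrist_force: [0.0, -0.2, -3.7]
grip_width: 0.02
```

```bash
python3 o.py
```

```text
22.2 [0.5292 0.2886 0.0687] yaw_y 72.01 F [ 0.05 -0.21 -3.65] M [-0.001 -0.027 -0.034] 0.02 q6 -0.872 tau [-5.000e-02 -5.996e+01 -2.083e+01 -0.000e+00 -5.000e-02 -0.000e+00]
```

Emit:
jog_arm(
  rows=[
    [1,0,0,1,0,0,0],
    [1,0,0,2,0,0,0],
    [1,0,0,2.5,0,0,0],
    [1,0,0,2.5,0,0,0],
  ],
)

```text
t: 22.6
tool_pos: [0.5289, 0.2884, 0.0656]
ee_rot: [0.156, 0.988, -0.0, -0.0]
wrist_force: [0.4, 0.4, -2.6]
grip_width: 0.0199
```

```bash
python3 o.py
```

```text
22.6 [0.5289 0.2884 0.0656] yaw_y 72.0 F [ 0.44  0.41 -2.63] M [-0.054  0.003  0.033] 0.0199 q6 -0.872 tau [ 1.000e-02 -5.997e+01 -2.053e+01  0.000e+00 -1.000e-02 -0.000e+00]
```

Emit:
jog_arm(
  rows=[
    [1,0,0,0.5,0,0,0],
    [1,0,0,1,0,0,0],
    [1,0,0,1,0,0,0],
  ],
)

```text
t: 22.9
tool_pos: [0.5291, 0.2884, 0.0651]
ee_rot: [0.156, 0.988, -0.0, 0.0]
wrist_force: [-0.2, -0.4, 0.0]
grip_width: 0.0199
```

```bash
python3 o.py
```

```text
22.9 [0.5291 0.2884 0.0651] yaw_y 72.0 F [-0.2  -0.4   0.05] M [-0.102  0.169 -0.018] 0.0199 q6 -0.872 tau [ 3.000e-02 -5.796e+01 -2.020e+01  4.000e-02 -3.400e-01  0.000e+00]
```

The hub's weight is now on the tray floor: the vertical force has gone from -3 to 0. Releasing and backing off.

Emit:
jog_arm(
  rows=[
    [0.2,0,0,0,0,0,0],
    [-0.2,0,0,0,0,0,0],
    [-0.2,0,0,0,0,0,0],
    [-0.2,0,0,0,0,0,0],
    [-0.2,0,0,0,0,0,0],
  ],
)

```text
t: 23.4
tool_pos: [0.5291, 0.2884, 0.0648]
ee_rot: [0.156, 0.988, -0.0, 0.0]
wrist_force: [-0.5, -0.2, -0.6]
grip_width: 0.0511
```

Emit:
jog_arm(
  rows=[
    [-0.2,0,0,-20,0,0,0],
    [-0.2,0,0,-60,0,0,0],
    [-0.2,0,0,-100,0,0,0],
    [-0.2,0,0,-140,0,0,0],
    [-0.2,0,0,-170,0,0,0],
    [-0.2,0,0,-170,0,0,0],
    [-0.2,0,0,-170,0,0,0],
  ],
)

```text
t: 24.1
tool_pos: [0.5292, 0.2885, 0.2354]
ee_rot: [0.156, 0.988, 0.0, 0.001]
wrist_force: [0.5, -0.8, -0.7]
grip_width: 0.0514
```

```bash
python3 o.py; python3 - <<'E'
from h import *
for n in("scene","wrist","top"):
    p,d,c,T=cam(n);cv2.imwrite(f"pics/{n}_end.png",p);np.savez(n+"99.npz",p=p,d=d,T=T)
    P=cloud(d,c,T);z=P[...,2];S=cv2.cvtColor(p,cv2.COLOR_BGR2HSV)[...,1]
    for lo,hi in((.034,.045),(.078,.1)):
        m=(np.hypot(P[...,0]-.529,P[...,1]-.288)<.04)&(z>lo)&(z<hi)&(S<100)
        if m.sum()>4: print(n,lo,m.sum(),np.median(P[m],0).round(4),cv2.minEnclosingCircle(P[m][:,:2].astype(np.float32)))
    r=np.hypot(P[...,0]-.516,P[...,1]+.1155);m=(r>.028)&(r<.055)&(z>.089)&(z<.1)&(S<80)
    if m.sum()>4: q=P[m];print(n,"keeper",m.sum(),np.degrees(np.arctan2(np.median(q[:,1])+.1155,np.median(q[:,0])-.516)))
a=np.load("scene0.npz")["p"].astype(int);b=np.load("scene99.npz")["p"].astype(int)
for l,s in (("bottle",np.s_[270:322,255:285]),("spanner",np.s_[150:170,244:296]),("cog",np.s_[173:189,185:211])): print(l,np.abs(a[s]-b[s]).mean())
E
```

```text
24.1 [0.5292 0.2885 0.2354] yaw_y 72.0 F [ 0.47 -0.8  -0.73] M [0.005 0.056 0.02 ] 0.0514 q6 -0.872 tau [ 2.000e-02 -5.542e+01 -2.889e+01  0.000e+00 -4.000e-02 -0.000e+00]
scene 0.034 282 [0.5358 0.2965 0.0399] ((0.5289263725280762, 0.2885117530822754), 0.026361551135778427)
scene 0.078 88 [0.5316 0.2916 0.0835] ((0.5293692946434021, 0.2903270125389099), 0.011445639654994011)
scene keeper 51 134.48823729556742
wrist 0.034 1254 [0.5211 0.2936 0.0398] ((0.5279737114906311, 0.2893805503845215), 0.02610233798623085)
wrist 0.078 457 [0.5261 0.2899 0.0843] ((0.5277690291404724, 0.28944891691207886), 0.011040402576327324)
top 0.034 238 [0.5196 0.2816 0.039 ] ((0.5255212783813477, 0.2875494658946991), 0.025638101622462273)
top 0.078 71 [0.5256 0.2861 0.0839] ((0.5259742140769958, 0.28875231742858887), 0.010549994185566902)
top keeper 90 142.0581699898573
bottle 5.988888888888889
spanner 6.217307692307692
cog 6.984775641025641
```

View pics/scene_end.png

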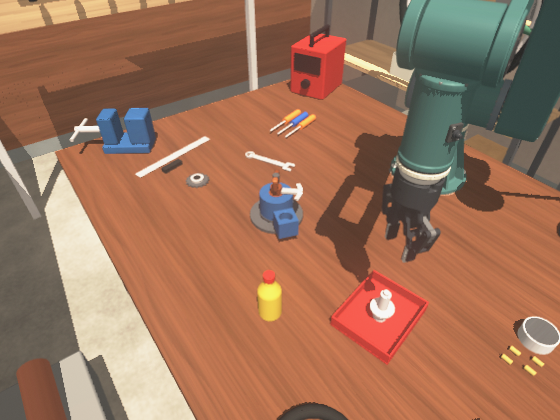

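View pics/wrist_end.png

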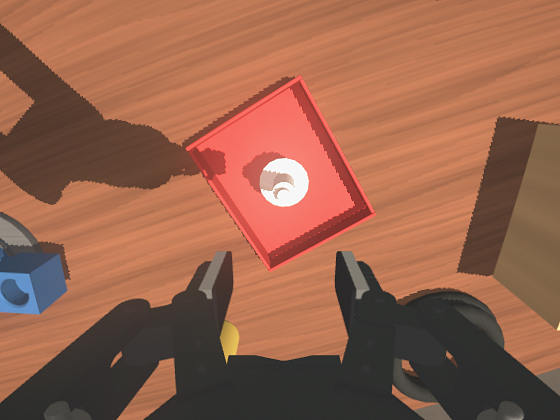

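Both views show the hub upright in the middle of the tray, at scene (382,305) and wrist (283,183). The flange top is at 40 mm and concentric with the spindle. The keeper is swung clear, and the bottle, spanner and sprocket are where they were. Handing in.

```bash
python3 -c "
from workcell import robot
print(robot.job_done())"
```

```text
the job is handed in; nothing more can be done
None
```

The knob is free and left at about 1.15 rad, and the hub stands upright in the middle of the red tray. The job was handed in at about 24 s of the 72 s allowed; no verdict was reported.

**What I did:** I gripped the wing and rocked it clockwise, counter-clockwise, clockwise and counter-clockwise, holding at each end until it turned past the old stop. I turned it on until the keeper was clear, then lifted the hub out, lowered it until the tray floor took its weight, and backed off.

**Last checks:**
- **Hub:** its axis is within about 4 mm of the tray's centre in all three cameras. The flange top is at 40 mm, as it should be on the 4 mm floor, and it is concentric with the spindle, so the hub is upright.
- **Knob:** the keeper read 138° in the wrist view, against about 72° at the start. In the final pictures the far cameras read 134° and 142°, all above the 0.9 rad needed.
- **Other objects:** the bottle, spanner and sprocket look unmoved in the scene view. I only compared pictures for this and did not measure distances.
- **Gripper:** it hangs free about 0.17 m above where it released the hub.

**What went less well:** On the first clockwise stroke I pushed past the stop, because I ran two steps without checking in between. That wrung the stand to about -0.04 rad. Most patches read -0.034 to -0.044, inside the 0.05 limit but close, so I can't fully rule out a brief breach. Pushing gently at the counter-clockwise stop brought it back to about -0.013, and it stayed there to the last good reading, just before I gripped the hub.

**Disagreements:** The travel between the stops measured about 0.75 rad at the tool against the 0.66 given, probably from give in the grip. One of the three picture patches used for the stand angle was unreliable because the moving keeper was in it, so I relied on the other two.

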